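Slide a graphics card under the blow-off roof and puff it with the duster can

TASK

Slide the graphics card in its carrier along the mat, in between the station's guide walls and under the low roof, until its front edge is home against the stop bar; do not tip it. Then, and not before, press the duster can's cap well down and let it spring back up, leaving the card home. Leave the spool, the meter and the screwdriver alone.

Things in the scene. Friction and masses are not known exactly. Their poses are not given: they have to be found in the camera images.
- carrier: Loose grey tray 180 x 100 x 8 mm, black graphics card 114 x 90 mm clamped on its front part (card top, with its chips, 39 mm above the mat); about 0.5 kg. Origin: centre of the tray's underside. +x is the leading (card) end, z up. An upright grip fin stands near the rear end.
- fin_top (a point): Centre of the top of the carrier's grey grip fin, 80 mm above the mat, at x = -62 mm, y = 0 in the carrier's frame. The fin is 36 mm long along the carrier's x, 14 mm thick along its y, 72 mm tall, with free space around it. It is too tall for the roof and stays outside.
- station: Fixed aluminium blow-off station, entered in its +x direction. Origin, at mat level: where the carrier's origin lies when home, same axes. Guide walls 22 mm high from x = -10 to 105 mm, 112 mm apart inside (6 mm play each side); equally high flared lead-ins start at x = -53 mm, 144 mm apart inside, 164 outside. No floor: the carrier slides on the mat.
- roof (a point): Centre of the top of the station's roof, 70 mm above the mat (screw heads to 72 mm), at station x = 35 mm, y = 0. The roof covers station x = 0 to 70 mm, is 136 mm wide and 10 mm thick, its underside 60 mm above the mat, closed at its two sides.
- stop (a point): Middle of the stop bar's face at mat level, at station x = 90 mm, y = 0. The dark bar closes the far end of the guide, 22 mm high, 15 mm thick, 112 mm wide; the carrier's front edge rests against it when home.
- can: Fixed white duster can, upright, 60 mm diameter, on a dark foot 84 mm wide, 155 to 175 mm from the station's origin in its +x, up to 30 mm off its centre line; a thin white tube on its cap points to the can's -x, back at the station. Origin: centre of the foot's underside.
- cap_top (a point): Centre of the top of the can's round black cap (36 mm diameter), 205 mm above the mat at rest; pressed straight down. Moves with the cap.
- cap (a joint): Cap travel in m: 0 up, 0.008 fully down. Spring: about 2 N to start, about 9 N fully down; it springs back by itself.
- spool: Bystander: loose solder spool, 60 mm diameter, 46 mm high, standing on end. Origin: centre of its underside.
- meter: Bystander: loose black panel meter, 45 x 100 x 50 mm. Origin: centre of its underside.
- driver: Bystander: loose screwdriver, 160 mm long, lying flat. Origin: middle of its underside, handle to its -x.

How it is judged:
On the way, in this order (a step that is already met when the one before it is completed fails the run):
1. the card's carrier is home against the stop, under the roof (x of carrier in the frame of station between -0.01 and 0.008 m and y of carrier in the frame of station between -0.015 and 0.015 m and angle between the x axis of carrier and the x axis of station, either way round below 0.15 rad and angle between carrier's own z axis and vertical below 0.06 rad and height (world z) of carrier below 0.008 m), for 0.2 s.
2. with the card home, the can's cap is pressed well down (over 5 of its 8 mm) (all of step 1 and value of joint cap above 0.005 m), for 0.1 s.
3. the cap is let back up (value of joint cap below 0.002 m), for 0.2 s.
At the end, for the whole second after the job is handed in: The carrier lies flat, at rest and released between the guide walls, its front edge within 10 mm of the stop (origin within 15 mm of the station's centre line, straight within 0.15 rad), and the cap is up again (within 2 mm) (all of step 1 and linear speed of carrier below 0.02 m/s and value of joint cap below 0.002 m); the robot touches nothing.
It fails at once if the cap pressed (over 3 mm) while the card is not home (more than 15 mm short of the stop) (value of joint cap above 0.003 m and x of carrier in the frame of station below -0.015 m).
It fails at once if the carrier tipped by more than 20 degrees (angle between carrier's own z axis and vertical above 0.35 rad).
It fails at once if the solder spool shifted by more than 30 mm (distance of spool from where it was at the start of the episode above 0.03 m).
It fails at once if the panel meter shifted by more than 30 mm (distance of meter from where it was at the start of the episode above 0.03 m).
It fails at once if the screwdriver shifted by more than 30 mm (distance of driver from where it was at the start of the episode above 0.03 m).
It also fails if it takes over 54 s, if anything falls off the work surface, if the arm or the gripper's body presses on something with over 40 N, if the wrist force passes 120 N, or if a joint passes its speed limit or range.

ROBOT

A 7-joint arm with a two-finger parallel gripper is mounted at the origin on the work surface. World frame = base frame: x ahead of the robot, y to its left, z up, the work surface at z = 0. Lengths are in m, angles in rad, forces in N, time in s.
With the tool pointing down it reaches from about 0.425 to 0.875 m from the base axis. Payload 8.4 kg.
Tool frame: the origin (TCP) lies midway between the tips of the shut fingers; the grasp point (between the pads) lies 19 mm behind it; z points along the fingers, y is the line along which they close (so a half turn about z gives the same grasp; the last joint's range is limited). The gripper opens to 85 mm and grips with 20 to 120 N. Pads are 22 mm wide; open, the fingers measure 114 mm over their backs; the gripper's body (76 mm by 85 mm) begins 54 mm behind the grasp point. The pads swing forward as they close: fully open they stand 13 mm farther back than shut.
Start: joints at [1.178, 0.333, 0.04, 1.465, -0.013, 1.343, -0.059], TCP at [0.188, -0.622, 0.231] pointing down, gripper open.
Joint ranges: [-2.58, 2.58], [-0.38, 2.09], [-1.3, 1.39], [0.25, 2.4], [-1.5, 4.64], [0.08, 2.09], [-2.65, 2.65]. Speed limits (rad/s): [2.22, 2.22, 2.79, 2.79, 3.14, 3.14, 3.14].

INTERFACE

Orientations are given as a unit quaternion [w, x, y, z].
In Python, from rig import robot gives the robot as it stands.
- The arm moves only by the tool carry_out, never from a script. Its argument "plan" is a list of rows, each a list of 5 numbers: the shift along the world's x, y, z each as a share of 0.04 m, from -1 to 1, then the turn about the world's z as a share of 8 degrees, from -1 to 1, then the opening, from 0 (shut) to 1 (fully open). A call has 1 to 10 rows; each row shifts and turns the commanded pose from where the row before left it; what a row does not reach is not made up. A row lasts 1/10 s, in which the tool goes at most 50 mm and 8.59 degrees, less where a joint would pass 70% of its speed; a pose out of reach is approached as far as the arm can. A call with a number of a shift or a turn outside -1 to 1 is refused whole. A call with a gripper value outside its range is refused whole. The fingers move at their own pace and stop on an object; the grip force is fixed at half the most. Time passes only in rows, so rows that do not move let the fingers close. It gives the time, the measured TCP pose, the force, the opening and the grip force at its end, in the units of the state.
- robot.observe(): the state, without advancing time (a new reading comes with each control period).
- robot.camera(name): name is "side" or "top" or "wrist"; returns a dict with "color" (420x560x3 uint8, red, green, blue), "fov_y" (degrees; the focal length in pixels is half the picture's height over the tangent of half this angle, whatever the lens; pixels are square), "cx", "cy" (the principal point, pixels), "T" (4x4, takes a point from camera to world coordinates); the wrist camera has in their place "mount" (4x4, takes a point from camera to tool coordinates, whose origin is the TCP and whose axes are the flange's). Camera axes: x right, y down, z forward; pixel columns grow to the right and rows downward; lengths in m; the calibration is good to about 2 mm. A picture is of the moment at which its call begins: read the wrist's pose just before it. There is no depth.
- robot.hand_in(): hands the job in; it is judged then, once.
Trained networks look in the newest picture that a camera, given by its name, has taken for a name from the list of things; names that differ only in an ending like _2 or _b are one class to them, and where a whole thing is asked for, a point or a joint stands for the part that bears it (a point fixed in the world has none). Each returns a list of dicts, best first, with "conf" (0 to 1); they miss things now and then, are a little off and sometimes report something else, mostly with a low value. They report only what shows in the picture. A call takes as long as a camera call.
- robot.outline_of(label, camera): "pixels" (420x560 bool, what is visible of it) and "rect" ([centre column, centre row, width, height] in pixels, round what is visible of it).
- robot.spot_point(label, camera): "at" ([column, row] in pixels: a listed point, or the origin of a listed thing).
The state is a dict: "clock": time; "joint_pos": joint angles; "dq": joint speeds; "effort": joint torques, N m; "position": TCP position; "tcp_rot": TCP orientation; "contact_force": force on the tool from outside, world axes, zero at the start; "torque": the same for the moment, N m; "width": opening from 0.0 (shut) to 1.0 (fully open); "grip_force": force on a finger pad.
Only numpy, scipy, OpenCV 4.12 (cv2) and the standard library are available. Lean on these libraries where they do the work, as an engineer would, in place of code of your own. Each camera call takes 0.05 s, during which the arm holds its last target. There are 200 camera calls.

## Working session

There is one attempt and no reset: what is moved stays moved. The work goes in short steps, Python scripts to look and compute and a tool call to move; the robot and the scene stay as the last step left them, time stands still between calls to the robot, and variables do not carry over. Pictures are saved under pics/ and viewed, at most 10 in all, crops included, and the job is handed in when it is done.

Besides the shell and the picture viewer there is one more tool, called after "Emit:" by a JSON object that holds its "method" and its "body", one argument or row to a line. carry_out: Moves the arm, as the interface text tells. Its arguments: {"type":"object","properties":{"plan":{"type":"array","items":{"type":"array","items":{"type":"number","minimum":-1,"maximum":1}}}},"required":["plan"]}

```bash
mkdir -p pics; cat > h.py <<'E'
import numpy as np, cv2
from rig import robot
def ray(cam,px):
    f=210/np.tan(np.radians(cam["fov_y"])/2)
    d=np.array([(px[0]-cam["cx"])/f,(px[1]-cam["cy"])/f,1.0])
    T=np.array(cam["T"]); return T[:3,3],T[:3,:3]@d
def onz(cam,px,z):
    o,d=ray(cam,px); return o+d*(z-o[2])/d[2]
def proj(cam,p):
    f=210/np.tan(np.radians(cam["fov_y"])/2)
    T=np.array(cam["T"]); q=T[:3,:3].T@(np.array(p)-T[:3,3]); return [cam["cx"]+f*q[0]/q[2],cam["cy"]+f*q[1]/q[2]]
E
python3 - <<'E'
from h import *
Z=dict(carrier=0,fin_top=.08,station=0,roof=.07,stop=0,can=0,cap_top=.205,spool=0,meter=0,driver=0)
np.set_printoptions(precision=3,suppress=True)
ims=[]
for n in("top","side"):
    c=robot.camera(n); cv2.imwrite(f"pics/{n}0.png",c["color"][:,:,::-1])
    print(n,np.array(c["T"])[:3,3])
    for l,z in Z.items():
        for r in robot.spot_point(l,n)[:2]:
            print(l,round(r["conf"],2),np.round(r["at"],1),onz(c,r["at"],z))
s=robot.observe();print(s["position"],s["tcp_rot"],s["width"],s["clock"])
E
```

```text
top [ 0.546 -0.012  1.338]
carrier 0.96 [337.5 257.2] [ 0.486 -0.154  0.   ]
fin_top 0.55 [362.5 266.2] [ 0.467 -0.206  0.08 ]
station 0.77 [256.  244.7] [0.523 0.055 0.   ]
roof 0.8 [240.6 251.2] [0.509 0.09  0.07 ]
roof 0.54 [198.2 269.9] [0.465 0.194 0.07 ]
stop 0.91 [223.1 255.3] [0.497 0.141 0.   ]
can 0.57 [197.8 268.4] [0.464 0.207 0.   ]
can 0.43 [218.  146.2] [0.781 0.151 0.   ]
cap_top 0.61 [176.2 275.7] [0.462 0.22  0.205]
spool 0.72 [286.2 153.1] [ 0.76  -0.027  0.   ]
meter 0.67 [218.1 148.3] [0.775 0.15  0.   ]
driver 0.72 [397.9 162.8] [ 0.729 -0.318  0.   ]
side [0.435 0.629 0.882]
carrier 0.89 [335.7 214.7] [ 0.488 -0.148 -0.   ]
fin_top 0.57 [350.  178.5] [ 0.469 -0.202  0.08 ]
station 0.8 [306.2 278.1] [0.52  0.054 0.   ]
station 0.69 [183.1 289.3] [0.778 0.149 0.   ]
roof 0.93 [306.9 274.4] [0.514 0.09  0.07 ]
stop 0.75 [307.7 314.4] [0.499 0.142 0.   ]
cap_top 0.84 [323.1 296.3] [0.466 0.216 0.205]
spool 0.94 [213.5 234.4] [ 0.765 -0.014  0.   ]
meter 0.98 [183.6 290.7] [0.775 0.152 0.   ]
driver 0.77 [261.1 154.7] [ 0.73 -0.32 -0.  ]
[ 0.188 -0.622  0.231] [-0.     0.989  0.146 -0.   ] 0.9988220769742798 1.1
```

View pics/top0.png

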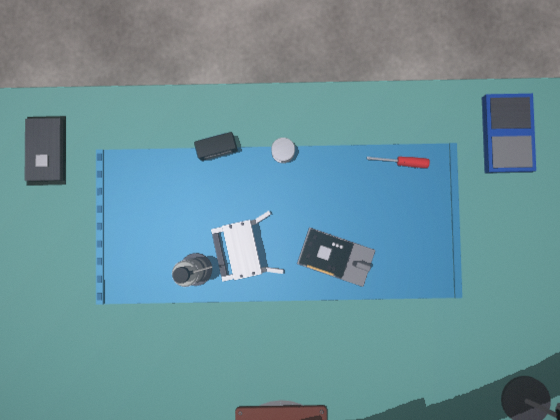

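View pics/side0.png

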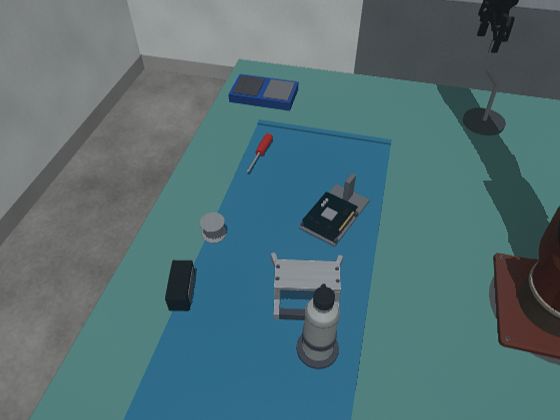

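The top view shows the carrier at about (337,257) with its fin at the right, (362,266). The station is at (245,250), open towards the carrier, and the can is at (185,272). The spool, meter and driver are all well away in the row near 150. The side view agrees. I'll move over the fin and measure more finely there.

Emit:
{"method": "carry_out", "body": {
  "plan": [
    [0.7, 1, 0, 0.66, 1],
    [0.7, 1, 0, 0.66, 1],
    [0.7, 1, 0, 0.66, 1],
    [0.7, 1, 0, 0.66, 1],
    [0.7, 1, 0, 0.66, 1],
    [0.7, 1, 0, 0.66, 1],
    [0.7, 1, 0, 0.66, 1],
    [0.7, 1, 0, 0.66, 1],
    [0.7, 0.9, 0, 0.66, 1],
    [0.5, 0.5, 0, 0.66, 1]
  ]
}}

```text
clock: 2.1
position: [0.4621, -0.2424, 0.2318]
tcp_rot: [0.0, 0.819, 0.574, 0.001]
contact_force: [-0.2, 0.3, -0.0]
width: 1.002
grip_force: 0.0
```

```bash
cat >> h.py <<'E'
from scipy.spatial.transform import Rotation as R
def wrist():
    s=robot.observe(); c=robot.camera("wrist"); q=s["tcp_rot"]
    T=np.eye(4); T[:3,:3]=R.from_quat([q[1],q[2],q[3],q[0]]).as_matrix(); T[:3,3]=s["position"]
    c["T"]=T@np.array(c["mount"]); return s,c
def yaw(s):  # yaw of tool y, deg
    q=s["tcp_rot"]; y=R.from_quat([q[1],q[2],q[3],q[0]]).as_matrix()[:,1]; return np.degrees(np.arctan2(y[1],y[0]))
E
python3 - <<'E'
from h import *
np.set_printoptions(precision=4,suppress=True)
s,c=wrist(); cv2.imwrite("pics/w1.png",c["color"][:,:,::-1])
print(s["position"],yaw(s),s["clock"],s["joint_pos"])
for l,z in dict(carrier=0,fin_top=.08,station=0,roof=.07,stop=0).items():
    for r in robot.spot_point(l,"wrist")[:2]: print(l,round(r["conf"],2),np.round(r["at"],1),onz(c,r["at"],z))
t=robot.camera("top")
for l in("carrier","roof","stop"):
    for r in robot.outline_of(l,"top")[:2]:
        p=r["pixels"].astype(np.uint8); k=max(cv2.findContours(p,0,2)[0],key=cv2.contourArea)
        b=cv2.boxPoints(cv2.minAreaRect(k)); print(l,r["conf"],[onz(t,q,.0 if l!="roof" else .07)[:2].round(3).tolist() for q in b])
E
```

```text
[ 0.4621 -0.2424  0.2318] -19.93737394610952 2.1 [ 0.7479  0.0942 -0.3709  1.7576  0.0348  1.2953  0.0211]
carrier 0.68 [277.2  91.8] [ 0.4922 -0.147   0.    ]
fin_top 0.83 [274.  159.9] [ 0.4681 -0.2075  0.08  ]
carrier 0.64 [[0.471, -0.048], [0.566, -0.083], [0.503, -0.256], [0.408, -0.22]]
roof 0.56 [[0.574, 0.167], [0.605, 0.02], [0.454, -0.012], [0.424, 0.134]]
stop 0.67 [[0.573, 0.177], [0.607, 0.024], [0.449, -0.012], [0.416, 0.141]]
```

View pics/w1.png

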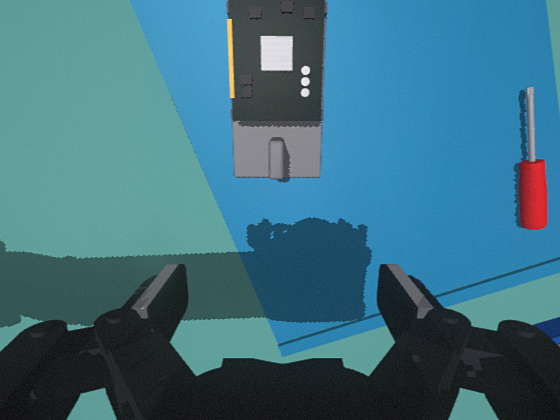

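The wrist view shows the carrier square to the tool, with the fin centred at (275,160), so the yaw is about 70°. I'll move over the fin, go down and grip.

Emit:
{"method": "carry_out", "body": {
  "plan": [
    [0.15, 0.88, -0.5, 0, 1],
    [0, 0, -1, 0, 1],
    [0, 0, -1, 0, 1],
    [0, 0, -0.8, 0, 1],
    [0, 0, -0.8, 0, 1],
    [0, 0, -0.6, 0, 1],
    [0, 0, -0.2, 0, 1],
    [0, 0, 0, 0, 1]
  ]
}}

```text
clock: 3.4
position: [0.4655, -0.211, 0.0347]
tcp_rot: [-0.001, 0.821, 0.571, -0.0]
contact_force: [-0.6, 0.9, -0.1]
width: 0.999
grip_force: 0.0
```

```bash
python3 - <<'E'
from h import *
np.set_printoptions(precision=4,suppress=True)
s,c=wrist(); cv2.imwrite("pics/w2.png",c["color"][:,:,::-1]); print(s["position"],yaw(s),s["contact_force"])
E
```

```text
[ 0.4655 -0.211   0.0347] -20.403003953044216 [-0.5815  0.8957 -0.0501]
```

View pics/w2.png

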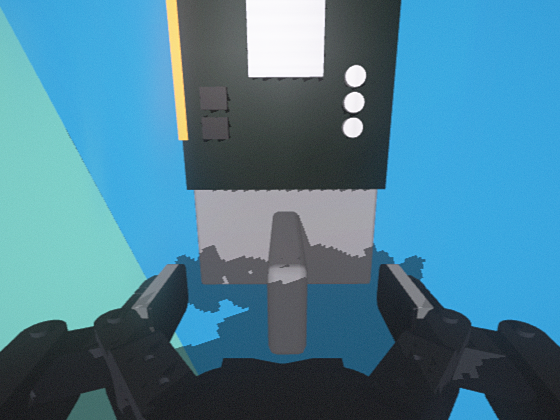

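The fin, at about (287,290), sits between the open fingers, about 5 px right of the midpoint. I'll close on it.

Emit:
{"method": "carry_out", "body": {
  "plan": [
    [0, 0, 0, 0, 0],
    [0, 0, 0, 0, 0],
    [0, 0, 0, 0, 0],
    [0, 0, 0, 0, 0],
    [0, 0, 0, 0, 0],
    [0, 0, 0, 0, 0],
    [0, 0, 0, 0, 0],
    [0, 0, 0, 0, 0]
  ]
}}

```text
clock: 4.25
position: [0.4666, -0.2111, 0.0357]
tcp_rot: [0.0, 0.821, 0.571, 0.0]
contact_force: [-0.6, 0.0, 5.8]
width: 0.159
grip_force: 59.6
```

```bash
python3 - <<'E'
from h import *
np.set_printoptions(precision=4,suppress=True)
s=robot.observe(); print(s["position"],yaw(s),s["contact_force"],s["width"],s["grip_force"])
for n in("top","side"):
    c=robot.camera(n)
    if n=="top": cv2.imwrite("pics/t3.png",cv2.resize(c["color"][190:310,160:400,::-1],None,fx=3.3,fy=3.3,interpolation=cv2.INTER_CUBIC))
    for l,z in dict(carrier=0,fin_top=.08,station=0,roof=.07,stop=0,cap_top=.205).items():
        for r in robot.spot_point(l,n)[:2]: print(l,round(r["conf"],2),np.round(r["at"],1),onz(c,r["at"],z))
E
```

```text
[ 0.4666 -0.2111  0.0357] -20.371036375098193 [-0.6479  0.0084  5.843 ] 0.15891613325821793 59.641658663749695
carrier 0.58 [335.7 259. ] [ 0.4819 -0.1497  0.    ]
fin_top 0.86 [360.8 269.4] [ 0.4596 -0.2017  0.08  ]
fin_top 0.36 [282.4 154.6] [ 0.7432 -0.0168  0.08  ]
station 0.85 [255.  246.9] [0.5169 0.0581 0.    ]
station 0.56 [335.3 258.6] [ 0.483  -0.1487  0.    ]
roof 0.65 [240.3 252. ] [0.5066 0.0907 0.07  ]
stop 0.97 [224.8 252.8] [0.5031 0.1364 0.    ]
cap_top 0.67 [177.5 272.3] [0.4691 0.2176 0.205 ]
cap_top 0.33 [396.2 159.6] [ 0.7079 -0.2672  0.205 ]
carrier 0.96 [334.4 216.9] [ 0.4898 -0.1405  0.    ]
carrier 0.32 [305.6 315.4] [0.5023 0.1452 0.    ]
fin_top 0.62 [350.1 176.1] [ 0.4698 -0.2109  0.08  ]
station 0.85 [308.4 281. ] [0.5141 0.0601 0.    ]
roof 0.92 [307.  274.5] [0.5139 0.0904 0.07  ]
stop 0.96 [305.6 315.5] [0.5023 0.1455 0.    ]
cap_top 0.97 [325.7 296.2] [0.4615 0.2145 0.205 ]
```

View pics/t3.png

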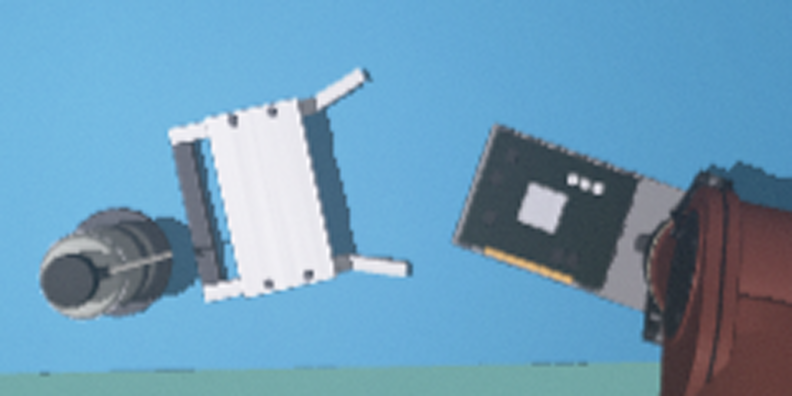

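The grip holds the fin at width 0.159. In the crop the roof corners are near (208,117), (301,97), (333,275) and (235,297), which suggests a yaw of about 101°. I'll fit the roof more precisely.

```bash
python3 - <<'E'
from h import *
np.set_printoptions(precision=4,suppress=True)
c=robot.camera("top"); im=c["color"]
g=im.min(2).astype(np.uint8); m=np.zeros_like(g); m[212:284,212:275]=(g[212:284,212:275]>150)
o=cv2.morphologyEx(m,cv2.MORPH_OPEN,np.ones((9,9),np.uint8))
n,lab,st,ce=cv2.connectedComponentsWithStats(o); i=1+st[1:,4].argmax(); r=(lab==i).astype(np.uint8)
k=max(cv2.findContours(r,0,1)[0],key=cv2.contourArea)
pts=np.array([onz(c,q[0],.07)[:2] for q in k]).astype(np.float32)
rc=cv2.minAreaRect(pts*1000); print(rc); print(cv2.boxPoints(rc))
print("px",cv2.minAreaRect(k))
for q in [(208,117),(301,97),(333,275),(235,297)]: print(onz(c,(160+q[0]/3.3,190+q[1]/3.3),.07)[:2])
# lead-in tips outer/inner (z=.022), stop bar
for q in [(368,72),(410,268),(177,145),(192,140),(228,283)]: print(q,onz(c,(160+q[0]/3.3,190+q[1]/3.3),.022)[:2])
for l in("station","carrier"):
  s=robot.camera("side"); print([ (onz(s,x["at"],0),x["conf"]) for x in robot.spot_point(l,"side")[:1]])
print("dark",end=" ")
# model overlay for a few yaws
big=cv2.resize(im[190:310,160:400,::-1],None,fx=3.3,fy=3.3,interpolation=cv2.INTER_CUBIC)
(px,py)=rc[0]; px/=1000;py/=1000
a=np.radians(101); X=np.array([np.cos(a),np.sin(a)]);Y=np.array([-X[1],X[0]])
for pl,z in (([(-35,-68),(35,-68),(35,68),(-35,68)],.07),([(-88,-72),(-45,-56),(55,-56),(55,56),(-45,56),(-88,72)],.022)):
    P=[proj(c,[*(np.array([px,py])+X*u/1000+Y*v/1000),z]) for u,v in pl]
    P=((np.array(P)-[160,190])*3.3).astype(np.int32); cv2.polylines(big,[P],True,(0,0,255),1)
cv2.imwrite("pics/o4.png",big)
E
```

```text
((512.7799072265625, 87.9510269165039), (136.55606079101562, 69.80525970458984), 11.253752708435059)
[[439.0033 108.8578]
 [452.6261  40.3947]
 [586.5565  67.0443]
 [572.9337 135.5073]]
px ((241.3985137939453, 249.5215301513672), (55.78899383544922, 28.54665184020996), 78.02386474609375)
[0.5724 0.1321]
[0.586  0.0627]
[0.4537 0.041 ]
[0.4388 0.1138]
(368, 72) [0.6059 0.0134]
(410, 268) [ 0.4545 -0.0162]
(177, 145) [0.5522 0.1618]
(192, 140) [0.5558 0.1502]
(228, 283) [0.4455 0.1238]
[(array([0.5171, 0.0568, 0.    ]), 0.96)]
[(array([ 0.4934, -0.145 ,  0.    ]), 0.71)]
dark
```

View pics/o4.png

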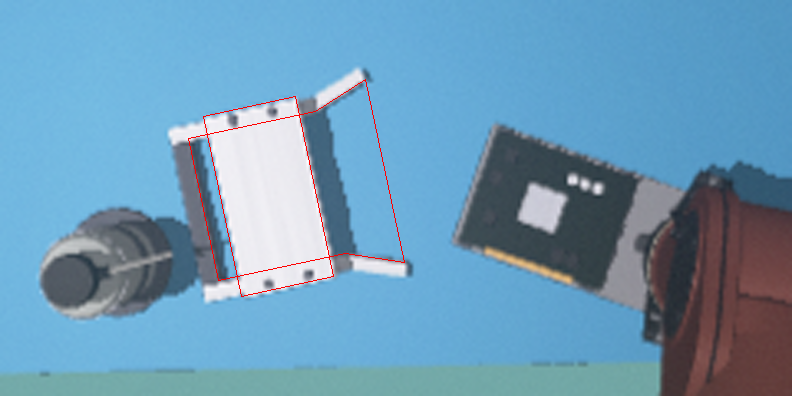

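The overlay fits: the measured roof is 136.6 x 69.8 mm, its centre is at (0.513, 0.088), and the yaw is 101.2°. The station origin is therefore about (0.5196, 0.0537). I'll take the carrier to a staging point in front of the lead-ins, with the TCP near (0.5636, -0.169) and turned +31.6°.

Emit:
{"method": "carry_out", "body": {
  "plan": [
    [0.24, 0.1, 0, 0.3, 0],
    [0.24, 0.1, 0, 0.4, 0],
    [0.24, 0.1, 0, 0.4, 0],
    [0.24, 0.1, 0, 0.4, 0],
    [0.24, 0.1, 0, 0.4, 0],
    [0.24, 0.1, 0, 0.4, 0],
    [0.24, 0.1, 0, 0.4, 0],
    [0.24, 0.1, 0, 0.4, 0],
    [0.24, 0.1, 0, 0.4, 0],
    [0.24, 0.15, 0, 0.4, 0]
  ]
}}

```text
clock: 6.2
position: [0.5621, -0.1708, 0.0358]
tcp_rot: [0.0, 0.637, 0.771, -0.001]
contact_force: [-3.8, -4.8, 8.6]
width: 0.159
grip_force: 60.0
```

```bash
cat >> h.py <<'E'
SO=np.array([.5196,.0537]); A=np.radians(101.2); X=np.array([np.cos(A),np.sin(A)]); Y=np.array([-X[1],X[0]])
def rep():
    s=robot.observe(); p=np.array(s["position"]); d=p[:2]-SO
    print("pos",p.round(4),"tool yaw err",round(101.2-90-yaw(s),2),"station x,y mm",(d@X*1000).round(1),(d@Y*1000).round(1),"F",np.round(s["contact_force"],1),"M",np.round(s["torque"],2),"w",round(s["width"],3),s["clock"]); return s
E
python3 - <<'E'
from h import *
np.set_printoptions(precision=4,suppress=True)
rep()
for n in("top","side"):
    c=robot.camera(n)
    for r in robot.spot_point("carrier",n)[:1]:
        p=onz(c,r["at"],0)[:2]-SO; print(n,r["conf"],p@X*1000,p@Y*1000)
    if n=="top": cv2.imwrite("pics/t5.png",cv2.resize(c["color"][190:310,160:400,::-1],None,fx=3.3,fy=3.3,interpolation=cv2.INTER_CUBIC))
E
```

```text
pos [ 0.5621 -0.1708  0.0358] tool yaw err 0.33 station x,y mm -228.5 1.9 F [-3.8 -4.8  8.6] M [-0.74  0.69  0.12] w 0.159 6.2
top 0.68 -163.94635070231868 8.309337181778346
side 0.78 -155.59273208842257 -6.914446857929364
```

View pics/t5.png

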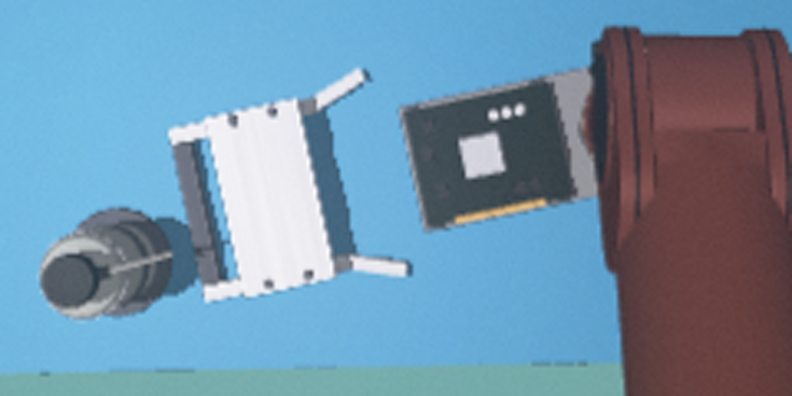

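The carrier (front edge from (403,106) to (427,230)) is parallel to the station and about 1–2 mm off the lead-in centre line. I'll slide it in.

Emit:
{"method": "carry_out", "body": {
  "plan": [
    [-0.03, 0.35, 0, 0.04, 0],
    [-0.07, 0.35, 0, 0, 0],
    [-0.07, 0.35, 0, 0, 0],
    [-0.07, 0.35, 0, 0, 0],
    [-0.07, 0.35, 0, 0, 0],
    [-0.07, 0.35, 0, 0, 0]
  ]
}}

```text
clock: 7.0
position: [0.5471, -0.0859, 0.0358]
tcp_rot: [0.001, 0.636, 0.772, -0.0]
contact_force: [1.1, -4.4, 5.7]
width: 0.154
grip_force: 59.6
```

```bash
python3 -c "
from h import *
rep()"
```

```text
pos [ 0.5471 -0.0859  0.0358] tool yaw err 0.18 station x,y mm -142.3 0.2 F [ 1.1 -4.4  5.7] M [-0.83 -0.16 -0.08] w 0.154 7.0
```

Emit:
{"method": "carry_out", "body": {
  "plan": [
    [-0.05, 0.25, 0, 0, 0],
    [-0.05, 0.25, 0, 0, 0],
    [-0.05, 0.25, 0, 0, 0],
    [-0.05, 0.25, 0, 0, 0],
    [-0.05, 0.25, 0, 0, 0],
    [-0.05, 0.25, 0, 0, 0]
  ]
}}

```text
clock: 7.6
position: [0.5352, -0.0262, 0.0357]
tcp_rot: [0.001, 0.636, 0.772, -0.0]
contact_force: [1.0, -4.1, 6.1]
width: 0.157
grip_force: 59.7
```

```bash
python3 -c "
from h import *
rep()"
```

```text
pos [ 0.5352 -0.0262  0.0357] tool yaw err 0.19 station x,y mm -81.4 0.2 F [ 1.  -4.1  6.1] M [-0.86 -0.21 -0.01] w 0.157 7.6
```

Remaining travel is about 14 mm. I'll creep in 3 mm rows and watch the force.

Emit:
{"method": "carry_out", "body": {
  "plan": [
    [-0.015, 0.075, 0, 0, 0],
    [-0.015, 0.075, 0, 0, 0],
    [-0.015, 0.075, 0, 0, 0],
    [-0.01, 0.05, 0, 0, 0]
  ]
}}

```text
clock: 8.0
position: [0.5331, -0.0153, 0.0357]
tcp_rot: [0.001, 0.636, 0.772, -0.0]
contact_force: [1.9, -5.0, 6.5]
width: 0.155
grip_force: 59.6
```

```bash
python3 -c "
from h import *
rep()"
```

```text
pos [ 0.5331 -0.0153  0.0357] tool yaw err 0.18 station x,y mm -70.3 0.2 F [ 1.9 -5.   6.5] M [-0.92 -0.12  0.  ] w 0.155 8.0
```

Emit:
{"method": "carry_out", "body": {
  "plan": [
    [-0.01, 0.05, 0, 0, 0],
    [-0.01, 0.05, 0, 0, 0]
  ]
}}

```text
clock: 8.2
position: [0.5327, -0.0123, 0.0358]
tcp_rot: [0.002, 0.636, 0.772, -0.0]
contact_force: [4.5, -12.9, 5.1]
width: 0.156
grip_force: 59.4
```

```bash
python3 -c "
from h import *
rep()"
```

```text
pos [ 0.5327 -0.0123  0.0358] tool yaw err 0.2 station x,y mm -67.3 -0.0 F [  4.5 -12.9   5.1] M [-2.27 -0.8   0.11] w 0.156 8.2
```

Force jumped to 13 N at station x = -67, as predicted, so the carrier is home. I'll release it and rise.

Emit:
{"method": "carry_out", "body": {
  "plan": [
    [0, 0, 0, 0, 0],
    [0, 0, 0, 0, 0.6],
    [0, 0, 0, 0, 0.6],
    [0, 0, 0, 0, 0.6],
    [0, 0, 0, 0, 0.6],
    [0, 0, 0.4, 0, 0.6],
    [0, 0, 1, 0, 0.6],
    [0, 0, 1, 0, 0.6],
    [0, 0, 1, 0, 0.6],
    [0, 0, 1, 0, 0.6]
  ]
}}

```text
clock: 9.2
position: [0.5316, -0.0096, 0.2128]
tcp_rot: [-0.0, 0.635, 0.773, -0.0]
contact_force: [1.7, -0.5, -0.1]
width: 0.597
grip_force: 0.0
```

Emit:
{"method": "carry_out", "body": {
  "plan": [
    [0, 0, 1, 0, 0.3],
    [0, 0, 1, 0, 0],
    [0, 0, 0, 0, 0],
    [0, 0, 0, 0, 0]
  ]
}}

```text
clock: 9.6
position: [0.5322, -0.0097, 0.2917]
tcp_rot: [0.001, 0.635, 0.772, 0.0]
contact_force: [-0.4, 0.5, -0.4]
width: 0.002
grip_force: 0.0
```

```bash
python3 - <<'E'
from h import *
rep()
for n in("top","side","wrist"):
    c=robot.camera(n) if n!="wrist" else wrist()[1]
    if n!="top": cv2.imwrite(f"pics/{n}6.png",c["color"][:,:,::-1])
    for l,z in dict(carrier=0,fin_top=.08,roof=.07,cap_top=.205).items():
        for r in robot.spot_point(l,n)[:1]:
            p=onz(c,r["at"],z); d=p[:2]-SO; print(n,l,round(r["conf"],2),p.round(4),(d@X*1000).round(1),(d@Y*1000).round(1))
E
```

```text
pos [ 0.5322 -0.0097  0.2917] tool yaw err 0.04 station x,y mm -64.7 -0.1 F [-0.4  0.5 -0.4] M [0.   0.04 0.02] w 0.002 9.6
top carrier 0.41 [0.507  0.0942 0.    ] 42.2 4.5
top roof 0.81 [0.5029 0.0888 0.07  ] 37.6 9.6
top cap_top 0.51 [0.4603 0.2122 0.205 ] 167.0 27.4
side carrier 0.57 [0.5202 0.054  0.    ] 0.2 -0.6
side fin_top 0.84 [ 0.5343 -0.0085  0.08  ] -63.9 -2.3
side roof 0.94 [0.5072 0.092  0.07  ] 40.0 4.7
side cap_top 0.71 [0.4692 0.2141 0.205 ] 167.1 18.2
wrist carrier 0.71 [0.5231 0.0542 0.    ] -0.2 -3.5
wrist fin_top 0.71 [ 0.5326 -0.0124  0.08  ] -67.3 0.0
wrist roof 0.36 [0.506  0.1256 0.07  ] 73.2 -0.6
wrist cap_top 0.42 [0.5213 0.0548 0.205 ] 0.8 -1.9
```

View pics/wrist6.png

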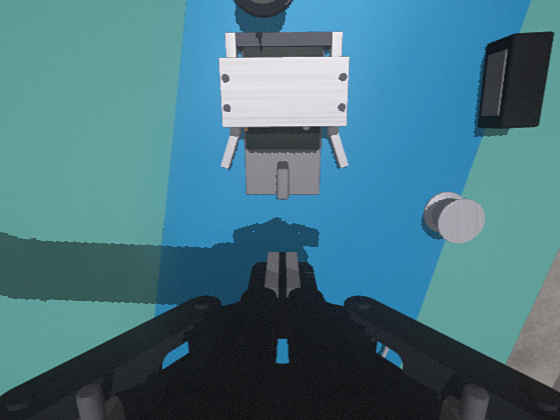

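View pics/side6.png

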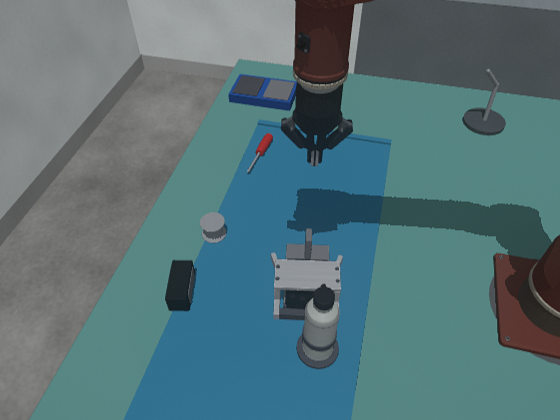

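The wrist view shows the card under the roof and up to the stop bar, with the fin at (283,180), and all three bystanders look undisturbed. The side view agrees. Next I'll go to the cap, stopping short for a wrist fix.

Emit:
{"method": "carry_out", "body": {
  "plan": [
    [-0.2, 0.7, 0, 0, 0],
    [-0.2, 0.7, 0, 0, 0],
    [-0.2, 0.7, 0, 0, 0],
    [-0.2, 0.7, 0, 0, 0],
    [-0.2, 0.7, 0, 0, 0],
    [0, 0, 0, 0, 0]
  ]
}}

```text
clock: 10.95
position: [0.4906, 0.1346, 0.2918]
tcp_rot: [-0.0, 0.633, 0.774, 0.001]
contact_force: [-0.4, -0.3, -0.7]
width: -0.004
grip_force: 0.0
```

```bash
python3 - <<'E'
from h import *
rep()
s,c=wrist(); cv2.imwrite("pics/w7.png",c["color"][:,:,::-1])
for r in robot.spot_point("cap_top","wrist")[:2]: print(r["conf"],r["at"],onz(c,r["at"],.205))
for r in robot.outline_of("cap_top","wrist")[:2]: print(r["conf"],r["rect"])
print(proj(c,[.4646,.2157,.205]))
E
```

```text
pos [0.4906 0.1346 0.2918] tool yaw err -0.31 station x,y mm 85.0 12.7 F [-0.4 -0.3 -0.7] M [ 0.02 -0.   -0.04] w -0.004 10.95
0.82 [268.3, 102.9] [0.46575465 0.21152251 0.205     ]
0.61 [269.9, 125.8, 51.4, 96.5]
[np.float64(267.7892740181868), np.float64(96.12667592773136)]
```

View pics/w7.png

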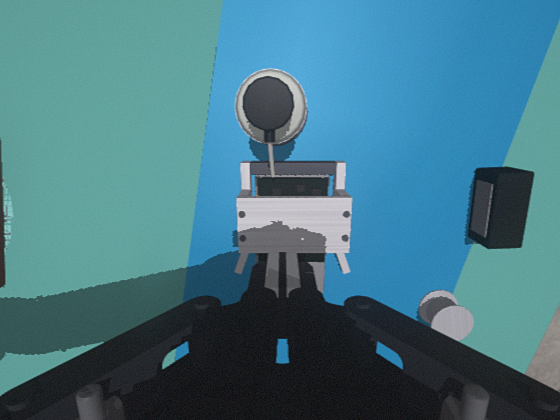

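The cap shows at (268,103), which puts it at about (0.4655, 0.212). I'll move over it and lower to just above.

Emit:
{"method": "carry_out", "body": {
  "plan": [
    [-0.21, 0.65, 0, 0, 0],
    [-0.21, 0.65, 0, 0, 0],
    [-0.21, 0.65, 0, 0, 0],
    [0, 0, 0, 0, 0],
    [0, 0, -0.7, 0, 0],
    [0, 0, -0.7, 0, 0],
    [0, 0, -0.5, 0, 0],
    [0, 0, 0, 0, 0]
  ]
}}

```text
clock: 11.9
position: [0.4662, 0.2056, 0.2127]
tcp_rot: [-0.001, 0.636, 0.772, -0.002]
contact_force: [-0.8, -0.4, -0.1]
width: 0.002
grip_force: 0.0
```

```bash
python3 -c "
from h import *
rep()"
```

```text
pos [0.4662 0.2056 0.2127] tool yaw err 0.18 station x,y mm 159.4 22.9 F [-0.8 -0.4 -0.1] M [-0.01 -0.   -0.05] w 0.002 11.9
```

Emit:
{"method": "carry_out", "body": {
  "plan": [
    [0, 0.17, 0, 0, 0],
    [0, 0, -0.12, 0, 0],
    [0, 0, -0.12, 0, 0],
    [0, 0, -0.08, 0, 0],
    [0, 0, 0, 0, 0],
    [0, 0, 0, 0, 0]
  ]
}}

```text
clock: 12.5
position: [0.4672, 0.2151, 0.2031]
tcp_rot: [0.0, 0.635, 0.772, 0.0]
contact_force: [-0.5, -0.1, 4.1]
width: 0.002
grip_force: 1.8
```

```bash
python3 -c "
from h import *
rep()"
```

```text
pos [0.4672 0.2151 0.2031] tool yaw err 0.05 station x,y mm 168.4 20.0 F [-0.5 -0.1  4.1] M [ 0.15 -0.22 -0.01] w 0.002 12.5
```

Emit:
{"method": "carry_out", "body": {
  "plan": [
    [0, -0.03, -0.06, 0, 0],
    [0, 0, -0.06, 0, 0],
    [0, 0, -0.02, 0, 0],
    [0, 0, 0, 0, 0],
    [0, 0, 0, 0, 0]
  ]
}}

```text
clock: 13.0
position: [0.4672, 0.2145, 0.1977]
tcp_rot: [0.0, 0.635, 0.773, 0.001]
contact_force: [-1.1, 1.9, 7.6]
width: -0.0
grip_force: 4.1
```

```bash
python3 -c "
from h import *
rep()"
```

```text
pos [0.4672 0.2145 0.1977] tool yaw err 0.02 station x,y mm 167.9 20.2 F [-1.1  1.9  7.6] M [0.56 0.1  0.07] w -0.0 13.0
```

Emit:
{"method": "carry_out", "body": {
  "plan": [
    [0, 0, -0.03, 0, 0],
    [0, 0, 0, 0, 0],
    [0, 0, 0, 0, 0]
  ]
}}

```text
clock: 13.3
position: [0.4673, 0.2145, 0.1971]
tcp_rot: [0.0, 0.635, 0.773, 0.001]
contact_force: [-1.2, 1.6, 12.7]
width: -0.001
grip_force: 6.6
```

Emit:
{"method": "carry_out", "body": {
  "plan": [
    [0, 0, 0.3, 0, 0],
    [0, 0, 0.7, 0, 0],
    [0, 0, 1, 0, 0],
    [0, 0, 1, 0, 0],
    [0, 0, 0, 0, 0],
    [0, 0, 0, 0, 0],
    [0, 0, 0, 0, 0]
  ]
}}

```text
clock: 14.0
position: [0.4663, 0.213, 0.3143]
tcp_rot: [-0.0, 0.635, 0.772, -0.001]
contact_force: [0.4, -0.6, -0.7]
width: -0.0
grip_force: 0.0
```

```bash
python3 - <<'E'
from h import *
rep()
for n in("side",):
    c=robot.camera(n)
    for l,z in dict(carrier=0,fin_top=.08,cap_top=.205,spool=0,meter=0,driver=0).items():
        for r in robot.spot_point(l,n)[:1]:
            p=onz(c,r["at"],z); d=p[:2]-SO; print(l,round(r["conf"],2),p.round(4),(d@X*1000).round(1),(d@Y*1000).round(1))
E
```

```text
pos [0.4663 0.213  0.3143] tool yaw err 0.06 station x,y mm 166.7 21.4 F [ 0.4 -0.6 -0.7] M [ 0.02 -0.01 -0.02] w -0.0 14.0
carrier 0.87 [0.5175 0.0572 0.    ] 3.8 1.4
fin_top 0.72 [ 0.5314 -0.0142  0.08  ] -68.9 1.6
cap_top 0.92 [0.466  0.2198 0.205 ] 173.3 20.3
spool 0.74 [ 0.7601 -0.0092  0.    ] -108.4 -223.7
meter 0.88 [0.7809 0.149  0.    ] 42.7 -274.8
driver 0.64 [ 0.7329 -0.3184  0.    ] -406.5 -136.9
```

The cap bottomed out at 12.7 N and has been released. The card is still home and the bystanders haven't moved, so I'll hand in.

```bash
python3 -c "
from rig import robot
print(robot.hand_in())"
```

```text
the job is handed in; nothing more can be done
None
```

I slid the card home against the stop, then pressed the cap fully down and let it spring back up, and handed the job in at about 14 s. The last look showed the card still home and the spool, meter and screwdriver where they started; the hand-in returned no verdict.

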